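# Put the tools back on their shadow boards

### The job

Tidy the bench: lay the short pine offcut flat in the blue scrap tray, and return the plane, the tape measure and the green screw carton to their own boards, each upright, squarely and centrally inside the outline of its colour and shape (grey for the plane, yellow for the tape measure, green for the carton). Either end may point either way; let go of everything and do not disturb the white-and-black glue bottle standing at the back.

Things in the scene. Friction and masses are not known exactly. Their poses are not given: they have to be found in the camera images.
- offcut: Pine offcut, a plain wooden block 40 x 80 x 40 mm (x, y, z), about 0.07 kg, lying at the start on the board with the long grey outline, which must be cleared for the plane. Origin at the centre of its underside, y along its length, z up. Grasp across the 40 mm.
- plane: Small black iron block plane, 46 x 155 x 54 mm (x, y, z), about 0.75 kg, standing on its flat sole on the bench. Origin at the centre of its sole, y along its length, z up. The 46 mm wide parallel side walls reach up to 33 mm above the sole; above that the upper parts are 38 mm wide. Grasp across the 46 mm near the middle of its length, where it balances.
- measure: Yellow tape measure with a black patch, 38 x 81 x 66 mm (x, y, z) standing upright on the bench, about 0.28 kg. Origin on its underside at the centre of the 81 mm length, y along its length, z up. The case itself spans y = -28 to +40 mm and is 36 mm wide, so its middle lies at y = +6 mm; the steel hook sticks out at -y. Grasp the case across its 36 mm.
- carton: Green cardboard carton of screws, closed, 56 x 75 x 45 mm (x, y, z), about 0.25 kg, standing on the bench. Origin at the centre of its underside, y along the 75 mm, z up. Grasp across the 56 mm.
- plane_board: White board 90 x 195 x 6 mm with a long dark grey rectangular outline 56 x 165 mm at its centre: the plane's place. Its origin is the centre of its underside and z is up; its own y axis runs along the longer side, x along the shorter. Fixed to the bench, top 6 mm above its origin.
- measure_board: White board 90 x 125 x 6 mm with a yellow outline, 48 mm wide and 92 mm long at its centre: the tape measure's place (the centre of the 81 mm length, its origin, belongs over the board's centre). Its origin is the centre of its underside and z is up; its own y axis runs along the longer side, x along the shorter. Fixed to the bench, top 6 mm above its origin.
- carton_board: White board 96 x 120 x 6 mm with a green rectangular outline 66 x 85 mm at its centre: the green carton's place. Its origin is the centre of its underside and z is up; its own y axis runs along the longer side, x along the shorter. Fixed to the bench, top 6 mm above its origin.
- scrap_tray: Open blue plastic scrap tray, 140 x 180 x 30 mm outside (x, y, z), walls and floor 5 mm thick, empty, fixed to the bench. Origin at the centre of its underside, z up, y along its longer side.
- glue: White glue bottle with a black label, 65 mm across and 245 mm tall, standing upright at the back of the bench; a bystander that must stay as it is. Origin at the centre of its underside.
There are look-alikes about, which are no part of the job. Several things have the shape of the offcut; the one meant has the colours described above.

How it is judged:
By the outcome, as a careful person would: the job done as asked, in the order asked, and still so for the second after the job is handed in, with the robot touching nothing.
It also fails if it takes over 112 s, if anything falls off the work surface, if the arm or the gripper's body presses on something with over 40 N, if the wrist force passes 120 N, or if a joint passes its speed limit or range.

### The arm

A 6-joint arm with a two-finger parallel gripper is mounted at the origin on a cart in front of the work surface, level with it; the furniture and walls round the work are solid. World frame = base frame: x ahead of the robot, y to its left, z up, the work surface at z = 0. Lengths are in m, angles in rad, forces in N, time in s.
With the tool pointing down it reaches from about 0.35 to 0.975 m from the base axis. Payload 4.9 kg.
Tool frame: the origin (TCP) lies midway between the tips of the shut fingers; the grasp point (between the pads) lies 19 mm behind it; z points along the fingers, y is the line along which they close (so a half turn about z gives the same grasp; the last joint's range is limited). The gripper opens to 85 mm and grips with 20 to 120 N. Pads are 22 mm wide; open, the fingers measure 114 mm over their backs; the gripper's body (76 mm by 85 mm) begins 54 mm behind the grasp point. The pads swing forward as they close: fully open they stand 13 mm farther back than shut.
Start: joints at [-1.382, 0.053, 1.613, -0, 1.476, -0.119], TCP at [0.189, -0.596, 0.231] pointing down, gripper open.
Joint ranges: [-3.01, 3.01], [-1.01, 2.22], [0.06, 2.58], [-1.02, 4.17], [0.09, 2.62], [-3.14, 3.14]. Speed limits (rad/s): [2.57, 2.57, 3.14, 3.14, 3.14, 3.14].

### API

Orientations are given as a rotation vector (axis times angle).
In Python, from station import ctrl gives the robot as it stands. The module is installed in compiled form; this text tells all that it offers.
- The arm moves only by the shell command python3 -m handwheel 'ROWS' [OPENING] [FORCE]. ROWS is JSON, a list of rows, each a list of 2 entries, a list of its own where there are three numbers: the shift along the tool's x, y, z in cm, then the turn, a rotation vector about the tool's x, y, z in rad. In form: [[[tx, ty, tz], [ax, ay, az]], ...]. A call has 1 to 5 rows; each row is the pose to reach, as a shift and turn from the pose commanded when the call began, along the tool's axes at that moment; what a row does not reach only later rows make up. A row lasts 1/8 s, in which the tool goes at most 62.5 mm and 10.7 degrees, less where a joint would pass 70% of its speed; a pose out of reach is approached as far as the arm can. A call with a gripper value outside its range is refused whole. OPENING is the gripper's target within -1 to 1 (shut at 1, half-way at 0, fully open at -1), set as the call begins (- or left out, the last holds). The fingers move at their own pace and stop on an object; FORCE is the grip in N (left out, the last holds). Time passes only in rows, so rows that repeat a pose let the fingers close. It gives the time, the measured TCP pose, the force, the opening and the grip force at its end, in the units of the state.
- ctrl.get_obs(): the state, without advancing time (a new reading comes with each control period).
- ctrl.get_image(name): name is "side" or "top" or "wrist"; returns the picture (400x640x3 uint8, blue, green, red); there is no depth.
- ctrl.calibration(name): a dict with "fx", "fy", "cx", "cy" (pixels), "k1" (the pictures are not rectified: a ray, as slopes to the right and down, at radius r is drawn at 1 + k1 r^2 times it, then the intrinsics apply), "R" (3x3) and "t" (3): a world point X has camera coordinates R X + t. Camera axes: x right, y down, z forward; pixel columns grow to the right and rows downward; lengths in m; the calibration is good to about 2 mm. A picture is of the moment at which its call begins: read the wrist's pose just before it. calibration takes no time and is no camera call; for the wrist camera it gives the pose at the moment of the call.
- ctrl.finish_job(): hands the job in; it is judged then, once.
Trained networks look in the newest picture that a camera, given by its name, has taken for a name from the list of things; names that differ only in an ending like _2 or _b are one class to them, and where a whole thing is asked for, a point or a joint stands for the part that bears it (a point fixed in the world has none). Each returns a list of dicts, best first, with "score" (0 to 1); they miss things now and then, are a little off and sometimes report something else, mostly with a low value. They report only what shows in the picture. A call takes as long as a camera call. They do not tell look-alikes from the thing itself.
- ctrl.look_for(camera, query): "position" ([column, row] in pixels, amid what is visible of it).
- ctrl.landmark_of(camera, query): "position" ([column, row] in pixels: a listed point, or the origin of a listed thing).
The state is a dict: "t": time; "q": joint angles; "dq": joint speeds; "effort": joint torques, N m; "tool_pos": TCP position; "tool_rot": TCP orientation; "contact_force": force on the tool from outside, world axes, zero at the start; "wrist_torque": the same for the moment, N m; "opening": finger opening in m; "grip_force": force on a finger pad.
Only numpy, scipy, OpenCV 4.12 (cv2) and the standard library are available. Lean on these libraries where they do the work, as an engineer would, in place of code of your own. Each camera call takes 0.05 s, during which the arm holds its last target. There are 200 camera calls.

## Working session

There is one attempt and no reset: what is moved stays moved. The work goes in short steps, Python scripts to look and compute and a shell command to move; the robot and the scene stay as the last step left them, time stands still between calls to the robot, and variables do not carry over. Pictures are saved under pics/ and viewed, at most 14 in all, crops included, and the job is handed in when it is done.

```bash
ls; mkdir -p pics
cat > h.py <<'E'
from station import ctrl
import numpy as np, cv2
from scipy.spatial.transform import Rotation as Rot
def snap(cam,name=None):
    im=ctrl.get_image(cam)
    if name: cv2.imwrite('pics/'+name+'.png',im)
    return im
def to_world(cam,px,z,c=None):
    c=c or ctrl.calibration(cam)
    d=np.array([(px[0]-c['cx'])/c['fx'],(px[1]-c['cy'])/c['fy']]); u=d.copy()
    for _ in range(20): u=d/(1+c['k1']*(u@u))
    R=np.array(c['R']);t=np.array(c['t']); o=-R.T@t; r=R.T@np.array([u[0],u[1],1])
    return o+r*(z-o[2])/r[2]
def to_px(cam,X,c=None):
    c=c or ctrl.calibration(cam)
    p=np.array(c['R'])@np.array(X)+np.array(c['t']); u=p[:2]/p[2]; u=u*(1+c['k1']*(u@u))
    return np.array([u[0]*c['fx']+c['cx'],u[1]*c['fy']+c['cy']])
E
python3 - <<'E'
from h import *
np.set_printoptions(precision=3,suppress=True)
for cam in ('top','side'):
    snap(cam,cam+'0'); c=ctrl.calibration(cam); print(cam,-np.array(c['R']).T@c['t'],c['fx'],c['k1'])
    for q,z in [('offcut',.02),('plane',.0),('measure',.0),('carton',.0),('plane_board',.006),('measure_board',.006),('carton_board',.006),('scrap_tray',0),('glue',0)]:
        for d in ctrl.landmark_of(cam,q)[:4]: print(q,round(d['score'],2),np.round(d['position']),to_world(cam,d['position'],z)[:2])
o=ctrl.get_obs();print(o['t'],o['tool_pos'],Rot.from_rotvec(o['tool_rot']).as_matrix(),o['opening'])
E
```

```text
pics
top [ 0.37  -0.005  1.244] 372.15487953280234 -0.0006501451403374987
offcut 0.84 [201. 262.] [0.353 0.401]
offcut 0.67 [258. 141.] [0.76  0.219]
offcut 0.52 [260. 203.] [0.547 0.21 ]
plane 0.88 [403. 250.] [ 0.386 -0.262]
measure 0.67 [246. 252.] [0.386 0.257]
carton 0.93 [313. 236.] [0.437 0.036]
carton 0.66 [244. 251.] [0.388 0.263]
plane_board 0.97 [259. 197.] [0.567 0.216]
measure_board 0.98 [435. 205.] [ 0.534 -0.374]
carton_board 0.75 [318. 184.] [0.612 0.018]
scrap_tray 0.73 [374. 180.] [ 0.621 -0.173]
scrap_tray 0.37 [405. 252.] [ 0.379 -0.267]
glue 0.88 [291. 143.] [0.758 0.109]
side [0.329 1.313 0.638] 404.3325931483852 -0.09344644455160088
offcut 0.94 [315. 228.] [0.549 0.22 ]
offcut 0.6 [375. 274.] [0.344 0.432]
plane 0.87 [376. 179.] [ 0.387 -0.283]
measure 0.91 [367. 247.] [0.38  0.269]
carton 0.74 [355. 212.] [0.439 0.045]
carton 0.45 [320. 184.] [ 0.608 -0.174]
plane_board 0.67 [310. 233.] [0.563 0.231]
measure_board 0.47 [345. 166.] [ 0.535 -0.393]
carton_board 0.79 [309. 202.] [0.613 0.01 ]
scrap_tray 0.73 [320. 181.] [ 0.611 -0.205]
scrap_tray 0.33 [309. 201.] [ 0.617 -0.009]
glue 0.73 [263. 210.] [0.76  0.095]
1.0 [ 0.189 -0.596  0.231] [[ 0.953  0.303  0.   ]
 [ 0.303 -0.953 -0.   ]
 [ 0.     0.    -1.   ]] 0.08538197603178511
```

Run:
```python
import cv2
a=cv2.imread('pics/top0.png')[110:310,170:480]
cv2.imwrite('pics/top0c.png',cv2.resize(a,None,fx=2.58,fy=2.58,interpolation=cv2.INTER_CUBIC))
```

```text
(no output)
```

View pics/top0c.png

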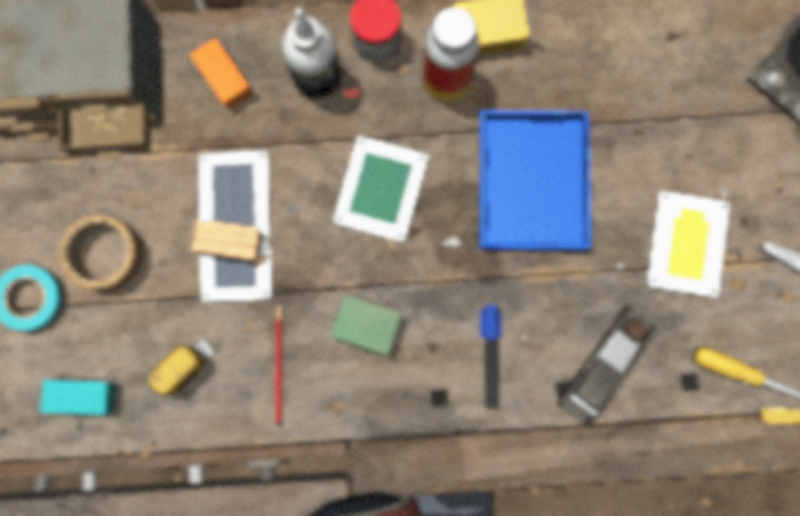

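View pics/side0.png

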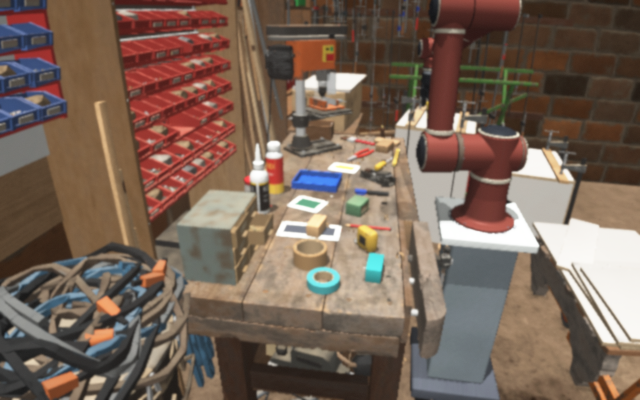

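Candidates for the offcut (full top pixels): pine block at (258,203) on the grey-outline board, orange (255,138), cyan (199,264), yellow (365,118). The pine one is the target. Next I'll measure poses by segmentation.

```bash
cat >> h.py <<'E'
def rects(cam,im,cond,roi,z,c=None,hull=True):
    """minAreaRect in world of pixels satisfying cond(h,s,v) in roi (c0,r0,c1,r1), biggest blob"""
    c=c or ctrl.calibration(cam)
    c0,r0,c1,r1=roi; K=4
    sub=cv2.resize(im[r0:r1,c0:c1],None,fx=K,fy=K,interpolation=cv2.INTER_CUBIC)
    hsv=cv2.cvtColor(sub,cv2.COLOR_BGR2HSV).astype(int)
    m=cond(*[hsv[...,i] for i in range(3)]).astype(np.uint8)
    m=cv2.morphologyEx(m,cv2.MORPH_OPEN,np.ones((K+1,K+1),np.uint8))
    cs=cv2.findContours(m,cv2.RETR_EXTERNAL,cv2.CHAIN_APPROX_NONE)[0]
    b=max(cs,key=cv2.contourArea)[:,0,:]
    w=np.array([to_world(cam,((p[0]+.5)/K-.5+c0,(p[1]+.5)/K-.5+r0),z,c)[:2] for p in b])
    (x,y),(a,bb),ang=cv2.minAreaRect((w*1000).astype(np.float32))
    if a>bb: ang+=90   # angle of short side -> long axis = ang+90
    long=(ang+90)%180   # direction of long axis from world x
    return np.round([x,y,min(a,bb),max(a,bb),long],1)
E
python3 - <<'E'
from h import *
im=cv2.imread('pics/top0.png')
f=lambda *a:[int(a[0]/2.58+170),int(a[1]/2.58+110),int(a[2]/2.58+170),int(a[3]/2.58+110)]
wh=lambda h,s,v:(s<45)&(v>185)
for n,cond,r,z in [
 ('pb',wh,f(185,140,280,310),.006),('mb',wh,f(635,180,740,305),.006),('cb',wh,f(325,130,435,250),.006),
 ('grey',lambda h,s,v:(h>100)&(h<130)&(s>30)&(v<150),f(200,150,270,300),.006),
 ('yel',lambda h,s,v:(h>20)&(h<36)&(s>120),f(635,180,740,305),.006),
 ('grn',lambda h,s,v:(h>60)&(h<90)&(s>90),f(325,130,435,250),.006),
 ('tray',lambda h,s,v:(h>95)&(h<125)&(s>120),f(470,100,600,260),.03),
 ('carton',lambda h,s,v:(h>50)&(h<90)&(s>50),f(325,285,410,365),.045),
 ('off',lambda h,s,v:(h>8)&(h<28)&(s>60)&(v>150),f(185,210,275,268),.04),
 ('meas',lambda h,s,v:(h>15)&(h<36)&(s>130)&(v>90),f(140,330,225,405),.066)]:
    try: print(n,rects('top',im,cond,r,z))
    except Exception as e: print(n,e)
# plane corners by eye
for p in [(625,305),(655,320),(592,418),(560,405)]: print(to_world('top',(p[0]/2.58+170,p[1]/2.58+110),.033))
for n,z in (('glue',0),('box',0.1)): pass
E
```

```text
pb [6.116e+02 2.139e+02 9.610e+01 1.147e+02 5.000e-01]
mb [ 538.3 -378.9   96.7  130.5  169.8]
cb [616.1  20.9 103.  125.4 163.4]
grey [609.4 214.   42.2  69.7   2.5]
yel [ 537.8 -379.4   38.8   83.4  169.8]
grn [616.2  20.2  53.8  74.6 163.6]
tray [ 620.  -178.9  141.5  183.2  178.3]
carton [433.5  38.1  52.4  72.4  69.1]
off [551.7 224.   57.1 101.2  83.9]
meas [381.5 271.4  35.4  64.7 134.9]
[ 0.45552427 -0.28770108  0.033     ]
[ 0.43632105 -0.32428829  0.033     ]
[ 0.31663054 -0.24033321  0.033     ]
[ 0.33281641 -0.20149555  0.033     ]
```

```bash
cat >> h.py <<'E'
def go(x,y,z,yaw):
    """shift (cm) and az to reach TCP x,y,z with tool-x at yaw (deg, mod 180), tool down"""
    o=ctrl.get_obs(); R=Rot.from_rotvec(o['tool_rot']).as_matrix(); p=np.array(o['tool_pos'])
    cur=np.degrees(np.arctan2(R[1,0],R[0,0])); q1=np.degrees(np.arctan2(y,x))
    best=min((yaw+180*k for k in range(-3,4)),key=lambda a:abs(q1+90-a))
    ct,s=np.cos(np.radians(best)),np.sin(np.radians(best))
    T=np.array([[ct,s,0],[s,-ct,0],[0,0,-1]]); rv=Rot.from_matrix(R.T@T).as_rotvec()
    sh=R.T@(np.array([x,y,z])-p)*100
    print('t',o['t'],'pos',np.round(p,4),'yaw',round(cur,1),'->',round(best,1),'SHIFT',np.round(sh,2),'TURN',np.round(rv,3),'n',np.ceil(max(np.linalg.norm(sh)/6.25,np.degrees(np.linalg.norm(rv))/10.7)))
E
python3 - <<'E'
from h import *
go(.55,.22,.23,84)
o=ctrl.get_obs();c=ctrl.calibration('wrist');R=Rot.from_rotvec(o['tool_rot']).as_matrix()
print('cam in tool',R.T@(-np.array(c['R']).T@c['t']-o['tool_pos']),(np.array(c['R'])@R).round(2),c['fx'])
E
```

```text
t 1.0 pos [ 0.1894 -0.5956  0.2313] yaw 17.6 -> 84 SHIFT [ 59.08 -66.8    0.13] TURN [ 0.     0.    -1.158] n 15.0
cam in tool [ 0.06785072 -0.00037362 -0.14361416] [[ 0.    1.   -0.  ]
 [-0.96  0.   -0.27]
 [-0.27  0.    0.96]] 292.587211643287
```

```bash
python3 -m handwheel '[[[59,-66.8,0],[0,0,-1.158]],[[59,-66.8,0],[0,0,-1.158]],[[59,-66.8,0],[0,0,-1.158]],[[59,-66.8,0],[0,0,-1.158]],[[59,-66.8,0],[0,0,-1.158]]]' -1; python3 -c "
from h import *
go(.55,.22,.23,84)"
```

```text
t: 1.62
tool_pos: [0.316, -0.308, 0.2315]
tool_rot: [2.546, 1.839, 0.0]
contact_force: [1.5, -0.4, 0.1]
opening: 0.0852
grip_force: 0.0
t 1.625 pos [ 0.316  -0.308   0.2315] yaw 71.7 -> 84 SHIFT [57.48  5.6   0.14] TURN [ 0.001  0.    -0.215] n 10.0
```

```bash
python3 -m handwheel '[[[57.5,5.6,0],[0,0,-0.215]],[[57.5,5.6,0],[0,0,-0.215]],[[57.5,5.6,0],[0,0,-0.215]],[[57.5,5.6,0],[0,0,-0.215]],[[57.5,5.6,0],[0,0,-0.215]]]' >/dev/null; python3 -c "
from h import *
go(.55,.22,.23,84)"
```

```text
t 2.25 pos [ 0.4443 -0.0227  0.2318] yaw 83.7 -> 84 SHIFT [25.29  7.83  0.19] TURN [ 0.002  0.    -0.006] n 5.0
```

```bash
python3 -m handwheel '[[[25.3,7.8,0.2],[0,0,0]],[[25.3,7.8,0.2],[0,0,0]],[[25.3,7.8,0.2],[0,0,0]],[[25.3,7.8,0.2],[0,0,0]],[[25.3,7.8,0.2],[0,0,0]]]' >/dev/null
python3 - <<'E'
from h import *
go(.55,.22,.23,84)
c=ctrl.calibration('wrist'); im=snap('wrist','w1')
for z,X in ((.046,(.55,.22,.046)),): print(to_px('wrist',X,c))
E
```

```text
t 2.875 pos [0.5496 0.2211 0.2288] yaw 83.9 -> 84 SHIFT [-0.11  0.06 -0.12] TURN [-0.001 -0.    -0.002] n 1.0
[323.22204068 174.36347346]
```

View pics/w1.png

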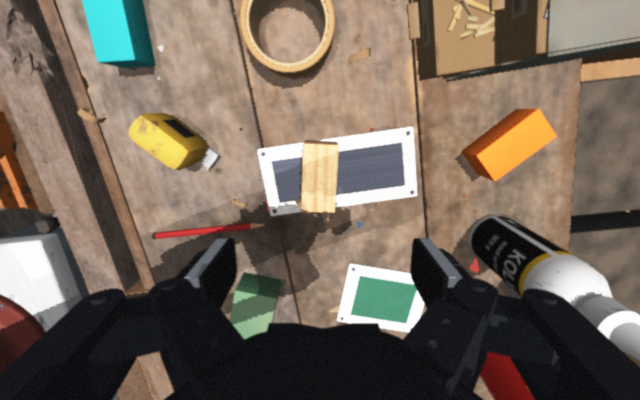

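Run:
```python
from h import *
c=ctrl.calibration('wrist'); im=cv2.imread('pics/w1.png')
def R(n,cond,roi,z):
    try: print(n,rects('wrist',im,cond,roi,z,c))
    except Exception as e: print(n,e)
R('off',lambda h,s,v:(h>8)&(h<28)&(s>50)&(v>140),(290,130,350,225),.046)
R('meas',lambda h,s,v:(h>18)&(h<36)&(s>130)&(v>100),(120,100,215,180),.05)
wh=lambda h,s,v:(s<50)&(v>150)
for p in [(258,150),(410,127),(416,194),(272,215)]: print(to_world('wrist',p,.006,c))
R('cbgreen',lambda h,s,v:(h>60)&(h<90)&(s>90),(335,262,415,335),.006)
print([to_world('wrist',p,.046,c)[:2].round(3) for p in [(304,142),(338,140),(336,212),(302,210)]])
go(.5515,.2235,.013,83.9)
```

```text
off [546.1 222.3  65.8  95.9  83.9]
meas [382.1 278.4  47.1  68.2 132.6]
[0.47155456 0.25101066 0.006     ]
[0.6610937  0.25902325 0.006     ]
[0.66656355 0.17278414 0.006     ]
[0.47582167 0.16399876 0.006     ]
cbgreen [616.1  18.7  62.7  81.7 163.8]
[array([0.533, 0.258]), array([0.57 , 0.257]), array([0.56 , 0.173]), array([0.521, 0.18 ])]
t 2.925 pos [0.5496 0.221  0.2289] yaw 83.8 -> 83.9 SHIFT [ 0.25  0.17 21.59] TURN [-0.    -0.001 -0.001] n 4.0
```

```bash
python3 -m handwheel '[[[-0.2,-0.25,10],[0,0,0]],[[-0.2,-0.25,16],[0,0,0]],[[-0.2,-0.25,20],[0,0,0]],[[-0.2,-0.25,21.5],[0,0,0]]]'; python3 -m handwheel '[[[0,0,0],[0,0,0]],[[0,0,0],[0,0,0]],[[0,0,0],[0,0,0]],[[0,0,0],[0,0,0]],[[0,0,0],[0,0,0]]]' 1 40;  python3 -m handwheel '[[[0,0,-6],[0,0,0]],[[0,0,-12],[0,0,0]],[[0,0,-17],[0,0,0]]]'; python3 -c "
from h import *
go(.62,-.18,.17,91)"
```

```text
t: 3.42
tool_pos: [0.543, 0.2141, 0.0099]
tool_rot: [-2.34, -2.092, 0.01]
contact_force: [-0.8, 0.3, 0.3]
opening: 0.0854
grip_force: 0.0
t: 4.05
tool_pos: [0.5487, 0.2167, 0.0173]
tool_rot: [2.339, 2.094, 0.006]
contact_force: [-0.6, -1.9, 7.5]
opening: 0.0395
grip_force: 42.1
t: 4.42
tool_pos: [0.5468, 0.2166, 0.1877]
tool_rot: [2.339, 2.095, 0.004]
contact_force: [0.6, -0.4, -0.6]
opening: 0.0391
grip_force: 41.2
t 4.425 pos [0.5468 0.2166 0.1877] yaw 83.7 -> 91 SHIFT [-38.62  11.63   1.76] TURN [ 0.003 -0.001 -0.128] n 7.0
```

```bash
python3 -m handwheel '[[[-38.6,11.6,1.8],[0,0,-0.128]],[[-38.6,11.6,1.8],[0,0,-0.128]],[[-38.6,11.6,1.8],[0,0,-0.128]],[[-38.6,11.6,1.8],[0,0,-0.128]],[[-38.6,11.6,1.8],[0,0,-0.128]]]'|head -2;  python3 -c "
from h import *
go(.62,-.18,.018,90)"
```

```text
t: 5.05
tool_pos: [0.603, -0.0926, 0.1711]
t 5.05 pos [ 0.603  -0.0926  0.1711] yaw 91.0 -> 90 SHIFT [-8.77  1.52 15.32] TURN [0.002 0.    0.018] n 3.0
```

```bash
python3 -m handwheel '[[[-6,1,0],[0,0,0]],[[-8.8,1.5,0],[0,0,0.018]],[[-8.8,1.5,6],[0,0,0.018]],[[-8.8,1.5,12],[0,0,0.018]],[[-8.8,1.5,15],[0,0,0.018]]]'; python3 -m handwheel '[[[0,0,0.2],[0,0,0]],[[0,0,0.2],[0,0,0]]]'
```

```text
t: 5.68
tool_pos: [0.6168, -0.1775, 0.0164]
tool_rot: [-2.219, -2.217, 0.003]
contact_force: [0.8, 0.9, 1.8]
opening: 0.0395
grip_force: 41.6
t: 5.92
tool_pos: [0.6196, -0.1784, 0.0189]
tool_rot: [2.221, 2.221, 0.0]
contact_force: [0.2, 0.3, -0.0]
opening: 0.0396
grip_force: 42.1
```

```bash
python3 -m handwheel '[[[0,0,0],[0,0,0]],[[0,0,0],[0,0,0]],[[0,0,0],[0,0,0]]]' -1|tail -3;python3 -m handwheel '[[[0,0,-5],[0,0,0]],[[0,0,-11],[0,0,0]],[[0,0,-17],[0,0,0]],[[0,0,-21],[0,0,0]]]'; python3 -c "
from h import *
go(.385,-.26,.25,120)"
```

```text
contact_force: [1.0, 0.2, -0.4]
opening: 0.0851
grip_force: 0.0
t: 6.8
tool_pos: [0.6202, -0.1787, 0.2327]
tool_rot: [2.219, 2.218, 0.003]
contact_force: [0.1, -0.2, -0.2]
opening: 0.0857
grip_force: 0.0
t 6.8 pos [ 0.6202 -0.1787  0.2327] yaw 90.0 -> 120 SHIFT [ -8.15 -23.51  -1.82] TURN [ 0.004  0.003 -0.524] n 4.0
```

```bash
python3 -m handwheel '[[[-8.2,-23.5,-1.8],[0,0,-0.95]],[[-8.2,-23.5,-1.8],[0,0,-0.95]],[[-8.2,-23.5,-1.8],[0,0,-0.95]],[[-8.2,-23.5,-1.8],[0,0,-0.95]],[[-8.2,-23.5,-1.8],[0,0,-0.95]]]'|head -2; python3 -m handwheel '[[[0,0,0],[0,0,0]]]'>/dev/null;python3 - <<'E'
from h import *
c=ctrl.calibration('wrist'); im=snap('wrist','w2')
go(.385,-.263,.25,145)
ctrl.look_for('wrist','plane') and print(ctrl.landmark_of('wrist','plane')[:2])
E
```

```text
t: 7.42
tool_pos: [0.3819, -0.2612, 0.2471]
t 7.6 pos [ 0.3842 -0.2603  0.2467] yaw 142.3 -> 145 SHIFT [-0.23 -0.16 -0.33] TURN [ 0.     0.001 -0.048] n 1.0
[{'position': [318.3, 163.7], 'score': 0.59}]
```

View pics/w2.png

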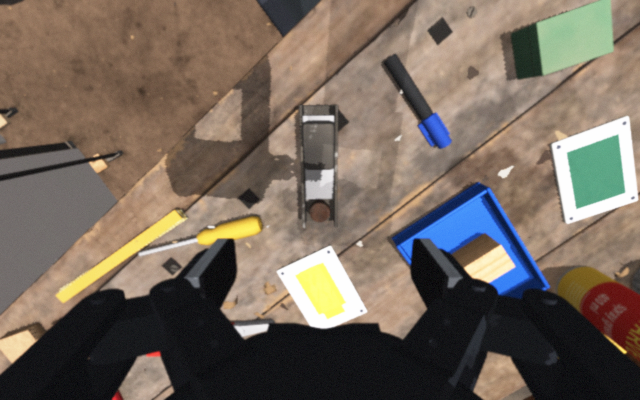

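Run:
```python
from h import *
c=ctrl.calibration('wrist')
P=[to_world('wrist',p,.033,c)[:2] for p in [(302,106),(338,106),(337,222),(302,226)]]
print(np.round(P,3)); m=np.mean(P,0); a=(P[0]+P[1]-P[2]-P[3]); print(m,np.linalg.norm(a)/2,np.degrees(np.arctan2(a[1],a[0])), to_world('wrist',(318.3,163.7),0,c))
go(m[0],m[1],.004,np.degrees(np.arctan2(a[1],a[0])))
```

```text
[[ 0.312 -0.234]
 [ 0.338 -0.201]
 [ 0.453 -0.289]
 [ 0.429 -0.328]]
[ 0.38291076 -0.26323013] 0.1477183871414335 142.0271335231405 [ 0.38159305 -0.26509517  0.        ]
t 7.7 pos [ 0.3847 -0.26    0.2464] yaw 142.4 -> 142.0 SHIFT [-0.05 -0.37 24.24] TURN [0.    0.    0.006] n 4.0
```

```bash
python3 -m handwheel '[[[0,-0.3,6],[0,0,0]],[[0,-0.3,12],[0,0,0]],[[0,-0.3,18],[0,0,0]],[[0,-0.3,22],[0,0,0]],[[0,-0.3,23.6],[0,0,0]]]'|head -2; python3 -m handwheel '[[[0,0,0.5],[0,0,0]],[[0,0,0.5],[0,0,0]]]'|head -4; python3 -m handwheel '[[[0,0,0],[0,0,0]],[[0,0,0],[0,0,0]],[[0,0,0],[0,0,0]],[[0,0,0],[0,0,0]],[[0,0,0],[0,0,0]]]' 1 90
```

```text
t: 8.32
tool_pos: [0.3814, -0.2607, 0.0074]
t: 8.57
tool_pos: [0.3836, -0.2635, 0.0068]
tool_rot: [1.01, 2.973, -0.002]
contact_force: [0.1, -0.3, -0.1]
t: 9.2
tool_pos: [0.383, -0.2646, 0.0074]
tool_rot: [1.009, 2.973, -0.006]
contact_force: [-3.5, -1.2, 7.3]
opening: 0.0444
grip_force: 95.3
```

```bash
python3 -m handwheel '[[[0,0,-3],[0,0,0]],[[0,0,-9],[0,0,0]],[[0,0,-14],[0,0,0]],[[0,0,-16],[0,0,0]]]'; python3 -c "
from h import *
go(.569,.212,.165,182.5)"
```

```text
t: 9.7
tool_pos: [0.3828, -0.2629, 0.1676]
tool_rot: [1.01, 2.972, -0.002]
contact_force: [-0.0, 0.4, -8.8]
opening: 0.0445
grip_force: 95.9
t 9.7 pos [ 0.3828 -0.2629  0.1676] yaw 142.5 -> 182.5 SHIFT [14.16 49.01  0.2 ] TURN [-0.001  0.003 -0.699] n 9.0
```

```bash
python3 -m handwheel '[[[14.2,49,0],[0,0,-0.7]],[[14.2,49,0],[0,0,-0.7]],[[14.2,49,0],[0,0,-0.7]],[[14.2,49,0],[0,0,-0.7]],[[14.2,49,0],[0,0,-0.7]]]'|tail -3; python3 -c "
from h import *
go(.569,.212,.165,182.5)"
```

```text
contact_force: [1.5, -1.4, -8.0]
opening: 0.0444
grip_force: 96.0
t 10.325 pos [0.4949 0.0306 0.1631] yaw -177.4 -> 182.5 SHIFT [-8.24 17.78 -0.22] TURN [ 0.    -0.003  0.002] n 4.0
```

```bash
python3 -m handwheel '[[[-8.2,17.8,0],[0,0,0]],[[-8.2,17.8,0],[0,0,0]],[[-8.2,17.8,0],[0,0,0]],[[-8.2,17.8,0],[0,0,0]],[[-8.2,17.8,0],[0,0,0]]]'|head -2
python3 - <<'E'
from h import *
go(.569,.212,.165,182.5)
c=ctrl.calibration('wrist'); im=snap('wrist','w3')
E
```

```text
t: 10.95
tool_pos: [0.5685, 0.21, 0.1628]
t 10.95 pos [0.5685 0.21   0.1628] yaw -177.3 -> 182.5 SHIFT [-0.06  0.19 -0.22] TURN [-0.001 -0.005  0.003] n 1.0
```

View pics/w3.png

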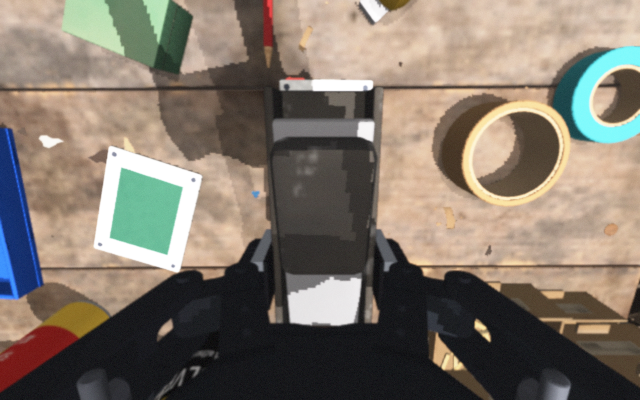

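Run:
```python
from h import *
c=ctrl.calibration('wrist'); o=ctrl.get_obs(); R=Rot.from_rotvec(o['tool_rot']).as_matrix(); p=np.array(o['tool_pos'])
print('board end',[to_world('wrist',q,.006,c)[:2].round(4) for q in [(279,82),(373,80)]])
for q in [(266,88),(382,87)]:
    print('plane end in tool', R.T@(to_world('wrist',q,p[2]-.007+.033,c)-p))
for x in (.0775,): print(to_px('wrist',p+R@np.array([x,0,-.026]),c), to_px('wrist',p+R@np.array([x,0.023,-.026]),c))
print(R.round(3))
```

```text
board end [array([0.4757, 0.1622]), array([0.4697, 0.2527])]
plane end in tool [ 0.07571543 -0.02143583 -0.02567044]
plane end in tool [ 0.07612257  0.02265176 -0.02572909]
[322.35100919  83.01647326] [383.26488431  83.07118048]
[[-0.999 -0.045 -0.004]
 [-0.045  0.999 -0.002]
 [ 0.004 -0.001 -1.   ]]
```

```bash
python3 -m handwheel '[[[0.05,0.15,5],[0,0,0]],[[0.05,0.15,9],[0,0,0]],[[0.05,0.15,12],[0,0,0]],[[0.05,0.15,13.8],[0,0,0]],[[0.05,0.15,13.8],[0,0,0]]]'|head -2; python3 -m handwheel '[[[0,0,0],[0,0,0]]]'; python3 -c "
from h import *
go(.568,.2123,.0135,183)"
```

```text
t: 11.62
tool_pos: [0.5681, 0.2102, 0.0258]
t: 11.75
tool_pos: [0.5709, 0.2113, 0.0292]
tool_rot: [-0.07, 3.138, 0.001]
contact_force: [0.4, -0.4, -8.6]
opening: 0.0442
grip_force: 96.7
t 11.75 pos [0.5709 0.2113 0.0292] yaw -177.4 -> 183 SHIFT [0.29 0.11 1.57] TURN [ 0.001  0.003 -0.008] n 1.0
```

```bash
python3 -m handwheel '[[[0.1,0.1,0.7],[0,0,-0.005]],[[0.2,0.1,1.3],[0,0,-0.005]],[[0.2,0.1,1.3],[0,0,-0.005]],[[0.2,0.1,1.3],[0,0,-0.005]]]'; python3 -m handwheel '[[[0,0,0],[0,0,0]]]';  python3 -c "
from h import *
go(.568,.2123,.0135,183)"
```

```text
t: 12.25
tool_pos: [0.5674, 0.2124, 0.0143]
tool_rot: [0.079, -3.14, 0.0]
contact_force: [0.6, -0.3, -8.4]
opening: 0.0444
grip_force: 96.9
t: 12.38
tool_pos: [0.5675, 0.2124, 0.0144]
tool_rot: [0.079, -3.141, 0.0]
contact_force: [-0.2, -0.1, -9.5]
opening: 0.0445
grip_force: 96.9
t 12.375 pos [0.5675 0.2124 0.0144] yaw -177.1 -> 183 SHIFT [-0.05 -0.01  0.09] TURN [-0.    -0.    -0.002] n 1.0
```

```bash
python3 -m handwheel '[[[0,0,0.1],[0,0,0]],[[0,0,0.15],[0,0,0]]]'|sed -n 2,4p; python3 -m handwheel '[[[0,0,0],[0,0,0]],[[0,0,0],[0,0,0]],[[0,0,0],[0,0,0]]]' -1|tail -3; python3 -m handwheel '[[[0,0,-3],[0,0,0]],[[0,0,-9],[0,0,0]],[[0,0,-15],[0,0,0]],[[0,0,-20],[0,0,0]],[[0,0,-20],[0,0,0]]]';  python3 -c "
from h import *
snap('wrist','w4')
go(.382,.275,.23,133)"
```

```text
tool_pos: [0.5676, 0.2124, 0.0136]
tool_rot: [0.079, -3.14, 0.0]
contact_force: [-4.4, -0.7, -0.6]
contact_force: [0.1, -0.3, -0.5]
opening: 0.085
grip_force: 0.0
t: 13.62
tool_pos: [0.5708, 0.2132, 0.2203]
tool_rot: [-0.079, 3.128, 0.004]
contact_force: [0.5, -0.9, -0.0]
opening: 0.0853
grip_force: 0.0
t 13.675 pos [0.5691 0.2127 0.2165] yaw -177.1 -> 133 SHIFT [18.37  7.16 -1.46] TURN [0.004 0.005 0.87 ] n 5.0
```

View pics/w4.png

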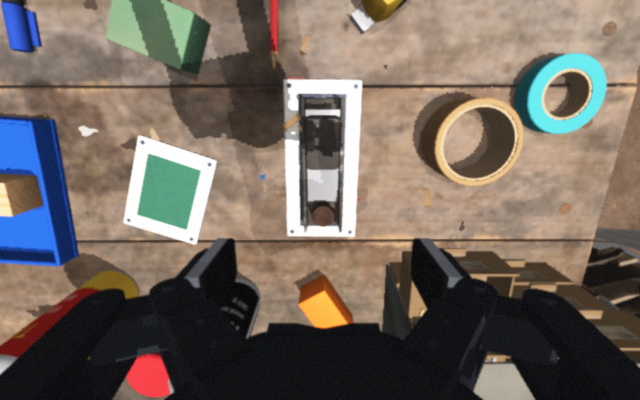

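Run:
```python
from h import *
c=ctrl.calibration('wrist')
f=lambda P,z:np.array([to_world('wrist',p,z,c)[:2] for p in P])
for n,P,z in (('board',[(285,80),(361,80),(356,238),(288,237)],.006),('plane',[(301,95),(347,95),(345,227),(301,227)],.039)):
    w=f(P,z); a=w[2]+w[3]-w[0]-w[1]; print(n,w.mean(0).round(4),np.linalg.norm(a)/2,np.degrees(np.arctan2(a[1],a[0])))
```

```text
board [0.5663 0.2122] 0.19392130189529666 2.5583130608201357
plane [0.5607 0.2131] 0.1477713072096244 2.536570808618293
```

```bash
python3 -c "
import cv2
a=cv2.imread('pics/w4.png')[70:250,270:380]
cv2.imwrite('pics/w4c.png',cv2.resize(a[:, :],None,fx=3.3,fy=3.3,interpolation=cv2.INTER_CUBIC))"
```

```text
(no output)
```

View pics/w4c.png

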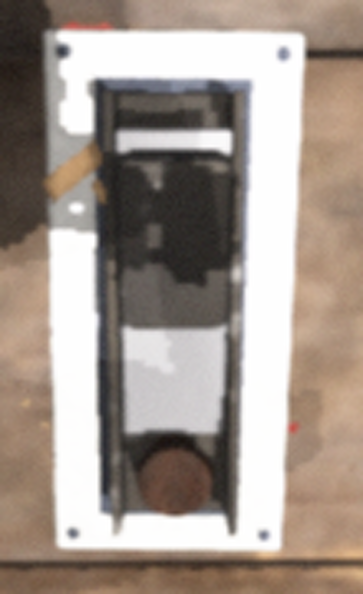

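```bash
python3 -m handwheel '[[[18.4,7.2,-1.5],[0,0,0.87]],[[18.4,7.2,-1.5],[0,0,0.87]],[[18.4,7.2,-1.5],[0,0,0.87]],[[18.4,7.2,-1.5],[0,0,0.87]],[[18.4,7.2,-1.5],[0,0,0.87]]]'|head -2; python3 -m handwheel '[[[0,0,0],[0,0,0]]]'>/dev/null;python3 - <<'E'
from h import *
c=ctrl.calibration('wrist'); im=snap('wrist','w5')
go(.382,.275,.23,133)
print(ctrl.landmark_of('wrist','measure')[:2])
E
```

```text
t: 14.3
tool_pos: [0.3782, 0.2751, 0.226]
t 14.475 pos [0.3795 0.2747 0.2263] yaw 133.2 -> 133 SHIFT [-0.15  0.2  -0.37] TURN [-0.002 -0.001  0.003] n 1.0
[{'position': [328.5, 173.7], 'score': 0.69}]
```

View pics/w5.png

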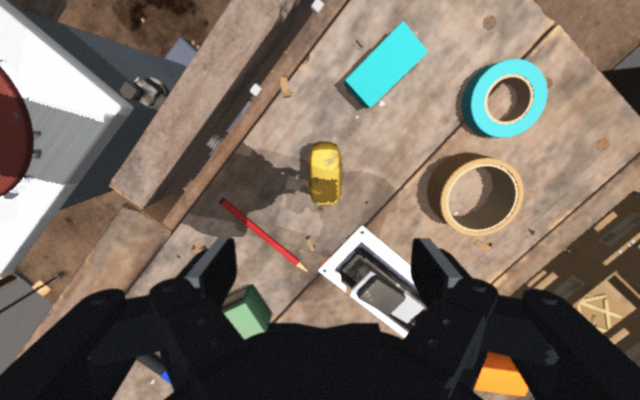

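Run:
```python
from h import *
c=ctrl.calibration('wrist')
P=[(310,144),(340,144),(341,203),(314,205)]
w=np.array([to_world('wrist',p,.055,c)[:2] for p in P]); a=w[0]+w[1]-w[2]-w[3]
print(w.round(4),w.mean(0),np.linalg.norm(a)/2,np.degrees(np.arctan2(a[1],a[0])),to_world('wrist',(328.5,173.7),0,c))
im=cv2.imread('pics/w5.png')
print(rects('wrist',im,lambda h,s,v:(h>15)&(h<36)&(s>120)&(v>60),(300,130,355,215),.06,c))
go(.382,.275,.23,133)
```

```text
[[0.3465 0.29  ]
 [0.3699 0.3119]
 [0.4167 0.2652]
 [0.3961 0.2426]] [0.38227958 0.27743739] 0.0673566359310971 135.68373909579006 [0.39173987 0.27226997 0.        ]
[379.7 277.5  35.6  69.9 134.1]
t 14.525 pos [0.3798 0.2747 0.2266] yaw 133.1 -> 133 SHIFT [-0.13  0.18 -0.34] TURN [-0.002 -0.001  0.002] n 1.0
```

```bash
python3 -m handwheel '[[[0.1,0.3,6],[0,0,-0.035]],[[0.1,0.3,12],[0,0,-0.035]],[[0.1,0.3,17],[0,0,-0.035]],[[0.1,0.3,20],[0,0,-0.035]],[[0.1,0.3,20.6],[0,0,-0.035]]]'|head -2; python3 -m handwheel '[[[0,0,0],[0,0,0]],[[0,0,0],[0,0,0]],[[0,0,0],[0,0,0]],[[0,0,0],[0,0,0]],[[0,0,0],[0,0,0]],[[0,0,0],[0,0,0]]]' 1 60; python3 -m handwheel '[[[0,0,0],[0,0,0]],[[0,0,0],[0,0,0]],[[0,0,0],[0,0,0]],[[0,0,0],[0,0,0]],[[0,0,0],[0,0,0]]]' 1 60
```

```text
t: 15.15
tool_pos: [0.3796, 0.2765, 0.0189]
t: 15.78
tool_pos: [0.3825, 0.2779, 0.0238]
tool_rot: [1.2, 2.902, 0.001]
contact_force: [-2.5, -3.5, 6.6]
opening: 0.0362
grip_force: 58.3invalid input
```

```bash
python3 -m handwheel '[[[0,0,-3],[0,0,0]],[[0,0,-9],[0,0,0]],[[0,0,-15],[0,0,0]],[[0,0,-15],[0,0,0]]]'; python3 -c "
from h import *
go(.532,-.378,.17,169.8)
o=ctrl.get_obs();print(o['q'])"
```

```text
t: 16.27
tool_pos: [0.385, 0.2796, 0.1789]
tool_rot: [1.198, 2.895, 0.016]
contact_force: [0.7, 0.0, -3.3]
opening: 0.0357
grip_force: 60.0
t 16.275 pos [0.385  0.2796 0.1789] yaw 135.0 -> -10.2 SHIFT [-56.86 -36.17   0.66] TURN [ 0.01  -0.015  2.535] n 14.0
[ 4.71496649e-01 -2.89378542e-01  2.01442507e+00  8.98868962e-05
  1.40307454e+00 -3.14767997e-01]
```

```bash
python3 -m handwheel '[[[-56.9,-36.2,0.6],[0,0,-0.607]],[[-56.9,-36.2,0.6],[0,0,-0.607]],[[-56.9,-36.2,0.6],[0,0,-0.607]],[[-56.9,-36.2,0.6],[0,0,-0.607]],[[-56.9,-36.2,0.6],[0,0,-0.607]]]'|head -2; python3 -c "
from h import *
go(.532,-.378,.17,169.8)"
```

```text
t: 16.9
tool_pos: [0.4432, 0.0016, 0.1677]
t 16.9 pos [0.4432 0.0016 0.1677] yaw 169.9 -> -10.2 SHIFT [-15.4  -35.81  -0.27] TURN [ 3.00e-03  0.00e+00 -3.14e+00] n 17.0
```

```bash
python3 -m handwheel '[[[-15.4,-35.8,0],[0,0,0]],[[-15.4,-35.8,0],[0,0,0]],[[-15.4,-35.8,0],[0,0,0]],[[-15.4,-35.8,0],[0,0,0]],[[-15.4,-35.8,0],[0,0,0]]]'|head -2; python3 -m handwheel '[[[-3.1,-7.3,0],[0,0,0]],[[-3.1,-7.3,0],[0,0,0]],[[-3.1,-7.3,0],[0,0,0]]]' | head -2
python3 - <<'E'
from h import *
go(.532,-.378,.17,169.8)
snap('wrist','w6')
E
```

```text
t: 17.52
tool_pos: [0.5141, -0.3026, 0.1672]
t: 17.9
tool_pos: [0.5317, -0.3785, 0.1673]
t 17.9 pos [ 0.5317 -0.3785  0.1673] yaw 169.7 -> -10.2 SHIFT [-0.02  0.06 -0.27] TURN [-4.00e-03 -3.00e-03  3.14e+00] n 17.0
```

View pics/w6.png

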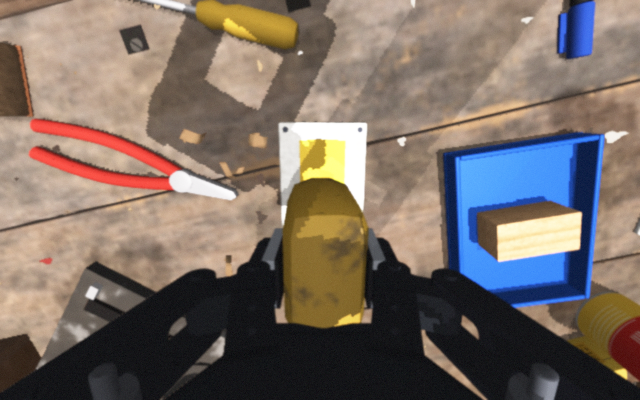

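Run:
```python
from h import *
c=ctrl.calibration('wrist'); o=ctrl.get_obs(); R=Rot.from_rotvec(o['tool_rot']).as_matrix(); p=np.array(o['tool_pos'])
e=np.array([to_world('wrist',q,.006,c)[:2] for q in [(279,123),(366,122)]]); d=e[1]-e[0]; n=np.array([d[1],-d[0]])/np.linalg.norm(d)
print(e.round(4),np.linalg.norm(d),np.degrees(np.arctan2(n[1],n[0])),'ctr',e.mean(0)+n*.0625,e.mean(0)-n*.0625)
for q in [(322,178),(284,260),(366,260)]:
  for dz in (.02,.03,.04): print(q,dz,(R.T@(to_world('wrist',q,p[2]+dz,c)-p)).round(4))
print('meas angle of item sides')
```

```text
[[ 0.4688 -0.411 ]
 [ 0.4833 -0.3238]] 0.08836289291145252 -9.481335315804518 ctr [ 0.53770927 -0.37768288] [ 0.41441686 -0.35709209]
(322, 178) 0.02 [ 0.0395 -0.     -0.0199]
(322, 178) 0.03 [ 0.0417  0.     -0.0299]
(322, 178) 0.04 [ 0.044   0.0001 -0.0399]
(284, 260) 0.02 [ 0.0002 -0.0178 -0.02  ]
(284, 260) 0.03 [ 0.0056 -0.0163 -0.03  ]
(284, 260) 0.04 [ 0.011  -0.0149 -0.04  ]
(366, 260) 0.02 [ 0.0002  0.0206 -0.02  ]
(366, 260) 0.03 [ 0.0056  0.019  -0.0299]
(366, 260) 0.04 [ 0.011   0.0173 -0.0399]
meas angle of item sides
```

```bash
python3 -m handwheel '[[[0,0.1,5],[0,0,0]],[[0,0.1,9.5],[0,0,0]],[[0,0.1,12.5],[0,0,0]],[[0,0.1,13.2],[0,0,0]],[[0,0.1,13.2],[0,0,0]]]'|head -2; python3 -m handwheel '[[[0,0,0],[0,0,0]],[[0,0,0],[0,0,0]]]'; python3 -c "
from h import *
go(.532,-.3775,.0293,170)"
```

```text
t: 18.58
tool_pos: [0.533, -0.3766, 0.038]
t: 18.82
tool_pos: [0.5337, -0.3783, 0.0395]
tool_rot: [0.279, 3.127, -0.003]
contact_force: [0.2, -1.3, -3.5]
opening: 0.0359
grip_force: 60.6
t 18.825 pos [ 0.5337 -0.3783  0.0395] yaw 169.8 -> -10 SHIFT [0.18 0.05 1.02] TURN [4.000e-03 3.000e-03 3.138e+00] n 17.0
```

```bash
python3 -m handwheel '[[[0.15,0.05,0.5],[0,0,0]],[[0.15,0.05,0.8],[0,0,0]],[[0.15,0.05,0.8],[0,0,0]]]'|sed -n 2,4p; python3 -m handwheel '[[[0,0,0.1],[0,0,0]],[[0,0,0.2],[0,0,0]],[[0,0,0.2],[0,0,0]]]'|sed -n 2,4p
```

```text
tool_pos: [0.5312, -0.3769, 0.0299]
tool_rot: [-0.279, -3.129, -0.0]
contact_force: [-2.2, 1.8, 0.8]
tool_pos: [0.5313, -0.377, 0.0298]
tool_rot: [-0.279, -3.128, -0.001]
contact_force: [-6.3, 4.5, 11.4]
```

Touching down (about 15 N); release, retreat, go to the carton.

```bash
python3 -m handwheel '[[[0,0,-0.2],[0,0,0]],[[0,0,-0.2],[0,0,0]]]'|sed -n 2,4p;  python3 -m handwheel '[[[0,0,0],[0,0,0]],[[0,0,0],[0,0,0]],[[0,0,0],[0,0,0]]]' -1|tail -3; python3 -m handwheel '[[[0,0,-3],[0,0,0]],[[0,0,-9],[0,0,0]],[[0,0,-15],[0,0,0]],[[0,0,-19],[0,0,0]],[[0,0,-19],[0,0,0]]]'|head -2;  python3 -c "
from h import *
snap('wrist','w7')
go(.4335,.038,.23,69)"
```

```text
tool_pos: [0.5316, -0.3771, 0.0299]
tool_rot: [0.279, 3.129, -0.001]
contact_force: [-1.0, 0.9, 3.2]
contact_force: [-0.5, 0.3, 0.2]
opening: 0.0848
grip_force: 0.0
t: 20.82
tool_pos: [0.5333, -0.3785, 0.2254]
t 20.875 pos [ 0.5322 -0.3776  0.222 ] yaw 169.8 -> 69 SHIFT [17.06 39.15 -0.96] TURN [0.002 0.005 1.76 ] n 10.0
```

View pics/w7.png

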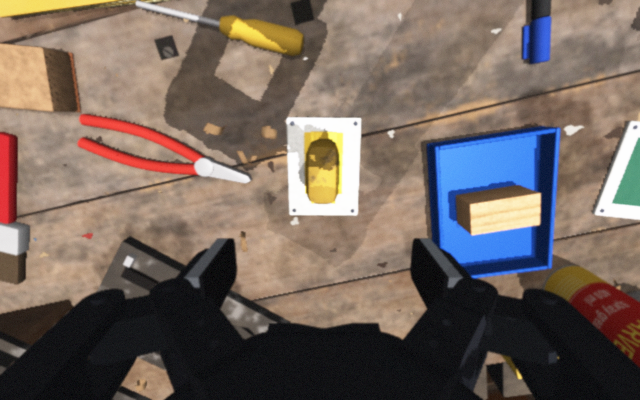

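```bash
python3 - <<'E'
from h import *
c=ctrl.calibration('wrist'); a=np.radians(170)
for y,z in ((.040,.036),(-.028,.072),(.034,.07)): print(to_px('wrist',(.538+np.cos(a)*y,-.3782+np.sin(a)*y,z),c))
E
python3 -m handwheel '[[[17,39.2,-1],[0,0,1.76]],[[17,39.2,-1],[0,0,1.76]],[[17,39.2,-1],[0,0,1.76]],[[17,39.2,-1],[0,0,1.76]],[[17,39.2,-1],[0,0,1.76]]]'|head -2; python3 -c "
from h import *
go(.4335,.038,.23,69)"
```

```text
[323.51741354 141.33169558]
[323.5594461  209.67704881]
[323.46313763 150.8323613 ]
t: 21.5
tool_pos: [0.4597, -0.0763, 0.2243]
t 21.5 pos [ 0.4597 -0.0763  0.2243] yaw 116.8 -> 69 SHIFT [11.38  2.81 -0.55] TURN [-0.003 -0.002  0.834] n 5.0
```

```bash
python3 -m handwheel '[[[11.4,2.8,-0.6],[0,0,0.834]],[[11.4,2.8,-0.6],[0,0,0.834]],[[11.4,2.8,-0.6],[0,0,0.834]],[[11.4,2.8,-0.6],[0,0,0.834]],[[11.4,2.8,-0.6],[0,0,0.834]]]'|head -2; python3 -m handwheel '[[[0,0,0],[0,0,0]]]'>/dev/null
python3 - <<'E'
from h import *
go(.4335,.038,.23,69)
c=ctrl.calibration('wrist'); im=snap('wrist','w8')
print(ctrl.landmark_of('wrist','carton')[:2])
print(rects('wrist',im,lambda h,s,v:(h>40)&(h<95)&(s>50)&(v>60),(240,90,400,240),.045,c))
a=snap('top','top1')[170:235,400:470]
b=im[80:250,200:440]
b=cv2.resize(b,None,fx=2,fy=2); a=cv2.resize(a,None,fx=4.5,fy=4.5,interpolation=cv2.INTER_CUBIC)
o=np.zeros((340,800,3),np.uint8); o[:b.shape[0],:480]=b; o[:a.shape[0],485:485+a.shape[1]]=a[:, :315]
cv2.imwrite('pics/mix.png',o)
E
```

```text
t: 22.12
tool_pos: [0.4332, 0.0363, 0.2304]
t 22.25 pos [0.4334 0.036  0.2307] yaw 69.4 -> 69 SHIFT [ 0.19 -0.06  0.07] TURN [-0.003  0.001  0.008] n 1.0
[{'position': [326.1, 165.0], 'score': 0.81}]
[435.   39.6  54.3  77.2  70.9]
```

View pics/mix.png

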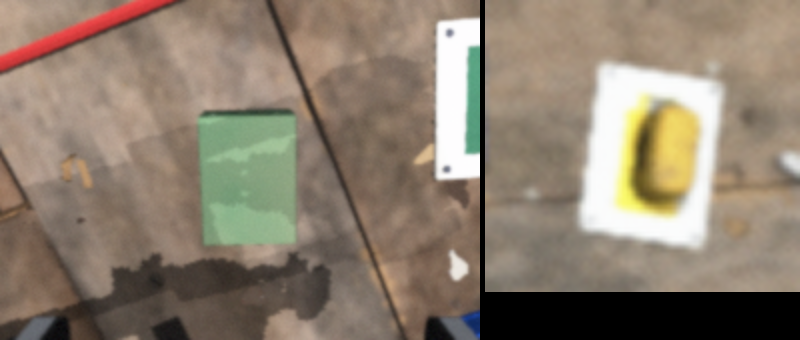

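```bash
python3 - <<'E'
from h import *
for q in [(668,150)]:
  P=(400+(q[0]-485)/4.5,170+q[1]/4.5)
  for z in (.055,.066): print(to_world('top',P,z))
E
python3 -m handwheel '[[[0.3,0,6],[0,0,0]],[[0.3,0,12],[0,0,0]],[[0.3,0,18],[0,0,0]],[[0.3,0,21],[0,0,0]],[[0.3,0,21.8],[0,0,0]]]'|head -2; python3 -m handwheel '[[[0,0,0],[0,0,0]],[[0,0,0],[0,0,0]],[[0,0,0],[0,0,0]],[[0,0,0],[0,0,0]],[[0,0,0],[0,0,0]]]' 1 40;  python3 -m handwheel '[[[0,0,0],[0,0,0]],[[0,0,-3],[0,0,0]],[[0,0,-9],[0,0,0]],[[0,0,-15],[0,0,0]],[[0,0,-15],[0,0,0]]]'; python3 -c "
from h import *
go(.616,.0195,.17,163.6)"
```

```text
[ 0.53280485 -0.37750999  0.055     ]
[ 0.53129994 -0.37406448  0.066     ]
t: 23.02
tool_pos: [0.4331, 0.0387, 0.0122]
t: 23.65
tool_pos: [0.4372, 0.0385, 0.0168]
tool_rot: [2.582, 1.786, 0.004]
contact_force: [0.6, 0.7, 7.4]
opening: 0.0543
grip_force: 45.4
t: 24.28
tool_pos: [0.439, 0.0384, 0.171]
tool_rot: [2.577, 1.783, 0.015]
contact_force: [-0.8, -0.8, -2.6]
opening: 0.0544
grip_force: 44.5
t 24.275 pos [0.439  0.0384 0.171 ] yaw 69.4 -> 163.6 SHIFT [ 4.47 17.23  0.33] TURN [ 0.012  0.007 -1.645] n 9.0
```

```bash
python3 -m handwheel '[[[4.5,17.2,0.3],[0,0,-1.645]],[[4.5,17.2,0.3],[0,0,-1.645]],[[4.5,17.2,0.3],[0,0,-1.645]],[[4.5,17.2,0.3],[0,0,-1.645]],[[4.5,17.2,0.3],[0,0,-1.645]]]'|head -2; python3 -c "
from h import *
go(.616,.0195,.17,163.6)"
```

```text
t: 24.9
tool_pos: [0.6112, 0.0201, 0.158]
t 24.9 pos [0.6112 0.0201 0.158 ] yaw 123.4 -> 163.6 SHIFT [-0.31  0.37 -1.2 ] TURN [-0.003 -0.005 -0.701] n 4.0
```

```bash
python3 -m handwheel '[[[-0.3,0.4,0],[0,0,-0.7]],[[-0.3,0.4,0],[0,0,-0.7]],[[-0.3,0.4,0],[0,0,-0.7]],[[-0.3,0.4,0],[0,0,-0.7]],[[-0.3,0.4,0],[0,0,-0.7]]]'|head -2;  python3 -m handwheel '[[[0,0,0],[0,0,0]],[[0,0,0],[0,0,0]]]'>/dev/null; python3 -c "
from h import *
go(.616,.0195,.17,163.6)
snap('wrist','w9')"
```

```text
t: 25.52
tool_pos: [0.6158, 0.0198, 0.1592]
t 25.775 pos [0.6169 0.0198 0.1612] yaw 163.1 -> 163.6 SHIFT [ 0.08 -0.05 -0.88] TURN [-0.    -0.001 -0.009] n 1.0
```

View pics/w9.png

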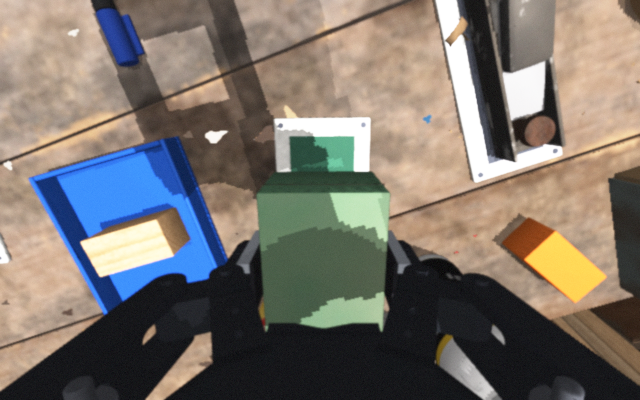

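Run:
```python
from h import *
c=ctrl.calibration('wrist'); o=ctrl.get_obs(); R=Rot.from_rotvec(o['tool_rot']).as_matrix(); p=np.array(o['tool_pos'])
e=np.array([to_world('wrist',q,.006,c)[:2] for q in [(275.5,118),(371,118)]]); d=e[1]-e[0]; n=np.array([d[1],-d[0]])/np.linalg.norm(d)
print(e.round(4),np.linalg.norm(d),np.degrees(np.arctan2(n[1],n[0]))+180,'ctr',e.mean(0)+n*.06)
for qs,dz in (([(258,193),(389,193)],.028),([(268,172),(379,172)],-.017)):
  print(dz,[(R.T@(to_world('wrist',q,p[2]+dz,c)-p)).round(4) for q in qs])
```

```text
[[ 0.5452 -0.0074]
 [ 0.5725  0.0831]] 0.09457874225395588 163.20010985610412 ctr [0.61631607 0.02050166]
0.028 [array([ 0.035 , -0.0262, -0.028 ]), array([ 0.0351,  0.0275, -0.028 ])]
-0.017 [array([ 0.0346, -0.0304,  0.017 ]), array([0.0347, 0.0317, 0.017 ])]
```

```bash
python3 -m handwheel '[[[0.3,0,5],[0,0,0]],[[0.3,0,9.5],[0,0,0]],[[0.3,0,12.5],[0,0,0]],[[0.3,0,13.2],[0,0,0]],[[0.3,0,13.2],[0,0,0]]]'|head -2; python3 -m handwheel '[[[0,0,0],[0,0,0]],[[0,0,0],[0,0,0]]]'; python3 -c "
from h import *
go(.6137,.0208,.0228,163.3)"
```

```text
t: 26.45
tool_pos: [0.6147, 0.0206, 0.0303]
t: 26.7
tool_pos: [0.6156, 0.0205, 0.0316]
tool_rot: [0.459, 3.105, 0.0]
contact_force: [-0.3, 0.5, -2.4]
opening: 0.0544
grip_force: 44.4
t 26.7 pos [0.6156 0.0205 0.0316] yaw 163.2 -> 163.3 SHIFT [ 0.19 -0.03  0.88] TURN [ 0.001  0.003 -0.002] n 1.0
```

```bash
python3 -m handwheel '[[[0.2,0,0.4],[0,0,0]],[[0.2,0,0.7],[0,0,0]],[[0.2,0,0.7],[0,0,0]]]'|sed -n 2,4p; python3 -m handwheel '[[[0,0,0.1],[0,0,0]],[[0,0,0.15],[0,0,0]],[[0,0,0.15],[0,0,0]]]'|sed -n 2,4p
```

```text
tool_pos: [0.6123, 0.0213, 0.0228]
tool_rot: [-0.46, -3.108, -0.0]
contact_force: [-1.0, -0.8, -0.9]
tool_pos: [0.6124, 0.0212, 0.0228]
tool_rot: [-0.459, -3.107, 0.0]
contact_force: [-6.2, -0.2, 8.8]
```

```bash
python3 -m handwheel '[[[0,0,-0.1],[0,0,0]],[[0,0,-0.1],[0,0,0]]]'|sed -n 2,4p;  python3 -m handwheel '[[[0,0,0],[0,0,0]],[[0,0,0],[0,0,0]],[[0,0,0],[0,0,0]]]' -1|tail -3; python3 -m handwheel '[[[0,0,-3],[0,0,0]],[[0,0,-9],[0,0,0]],[[0,0,-15],[0,0,0]],[[2,0,-19],[0,0,0]],[[2,0,-19],[0,0,0]]]'|head -2; python3 -m handwheel '[[[0,0,0],[0,0,0]],[[0,0,0],[0,0,0]]]'>/dev/null
python3 - <<'E'
from h import *
c=ctrl.calibration('wrist'); im=snap('wrist','w10')
print('green carton/board',rects('wrist',im,lambda h,s,v:(h>40)&(h<95)&(s>60)&(v>50),(230,60,420,300),.006,c))
cv2.imwrite('pics/t2.png',cv2.resize(snap('top')[110:310,170:480],None,fx=2.58,fy=2.58,interpolation=cv2.INTER_CUBIC))
a=im[60:280,170:560]; cv2.imwrite('pics/w10c.png',cv2.resize(a,None,fx=2,fy=2,interpolation=cv2.INTER_CUBIC))
E
```

```text
tool_pos: [0.6124, 0.0212, 0.0229]
tool_rot: [-0.46, -3.108, 0.0]
contact_force: [-4.2, -0.2, 5.7]
contact_force: [-0.2, -0.8, -1.2]
opening: 0.0852
grip_force: 0.0
t: 28.7
tool_pos: [0.5952, 0.0271, 0.2176]
green carton/board [615.3  19.3  63.9  83.  163.7]
```

View pics/w10c.png

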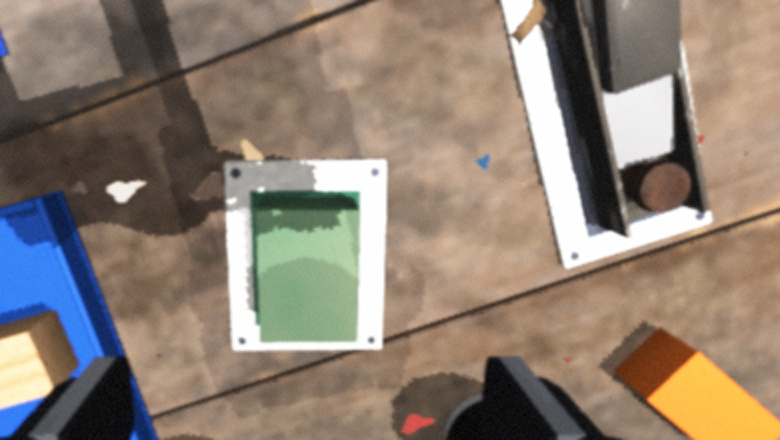

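View pics/t2.png

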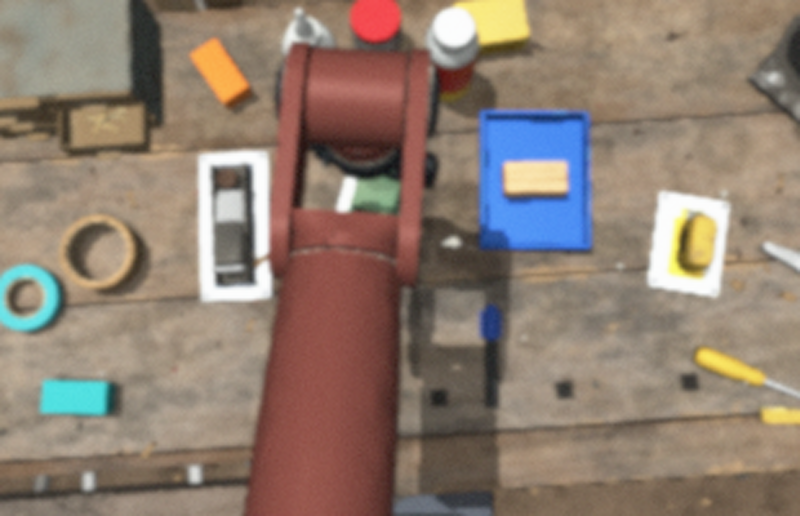

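Run:
```python
from h import *
c=ctrl.calibration('wrist')
f=lambda q,z:to_world('wrist',(170+q[0]/2,60+q[1]/2),z,c)[:2]
for n,Q,z in (('carton',[(256,209),(359,209),(358,342),(260,342)],.051),('board',[(225,161),(387,159),(383,349),(233,350)],.006)):
    w=np.array([f(q,z) for q in Q]); a=w[0]+w[1]-w[2]-w[3]; print(n,w.mean(0),np.linalg.norm(a)/2,np.degrees(np.arctan2(a[1],a[0])))
```

```text
carton [0.6152001  0.02153455] 0.07484045048324582 163.9042219833785
board [0.61639147 0.02045696] 0.12021467470450295 163.84227335795595
```

```bash
python3 -c "
from station import ctrl
print(ctrl.finish_job())"
```

```text
the job is handed in; nothing more can be done
None
```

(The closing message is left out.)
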